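Clamp an extruder barrel in its V-block stand

TASK

Lay the bare metal clay-extruder barrel in the two V-blocks of the steel stand so that it settles by itself, then push it slowly along the V-blocks until its end is home against the stop plate and keep pushing steadily with about 15 N for half a second. Then bring the hinged hold-down bar over under control, without letting it fall, and press its handle down with about 6 N for half a second, so that the bar is left lying on the barrel. Be gentle: do not drop or ram anything, and leave the other things on the table where they are.

Things in the scene. Friction and masses are not known exactly. Their poses are not given: they have to be found in the camera images.
- barrel: the loose bare aluminium extruder barrel: a closed round cylinder 40 mm in diameter and 220 mm long with flat capped ends, both ends alike, 0.35 to 0.55 kg. Origin at its very centre; its x axis runs along its length (either end may go to the stop). At the start it lies level in a low wooden rest, its axis 50 mm above the table, clear for fingers over its middle 140 mm
- barrel_mid (a point): the centre of the barrel, on its axis and half-way along (same point as the body's origin)
- stand: steel stand, fixed: base 290 mm (along its x) by 130 by 14 mm with two V-blocks, a stop plate at its +x end and a hinged bar. Origin on the table surface under the middle; x runs along the V-blocks towards the stop, z up. Lying home, the barrel's centre is at x 0, y 0, z 65 mm in this frame, axis along x. Sliding it along the V-blocks takes roughly 3 to 9 N
- vblock_a: steel V-block (90 degree V along the stand's x, 30 mm long, 80 mm wide, top edges 70 mm above the table, open upward), farther from the stop. Origin on the table surface below its middle, at x -65 mm in the stand's frame. Between the two V-blocks 100 mm are free for fingers
- vblock_b: the like V-block nearer the stop, at x +65 mm in the stand's frame
- stop: upright fixed stop plate, 36 mm wide, its top 88 mm above the table; its flat face looks along the stand's -x and stands at x +110 mm in the stand's frame. It is hard: reach it at 15 mm/s or slower, and a few millimetres too far is too much force. Origin on the table under the stand's middle (equal to the stand's origin)
- holdbar: steel hold-down bar, 20 mm wide, 12 mm thick, 0.3 kg, on a hinge of slight friction. Origin on the hinge axis, parallel to the stand's x at x +65, y +48, z 91 mm in its frame; the bar runs along its own -y. It starts upright, leaning back 95 to 105 degrees from level; swung towards the stand's -y it lies level on the barrel (its axes as the stand's). Let go near upright, it falls; down, it stays
- bar_handle (a point): grip point on the bar's handle: a round black rod 14 mm in diameter, parallel to the hinge, sticking out sideways at the bar's free end towards the stand's +x; this point lies 125 mm from the hinge axis, 38 mm along +x from the bar's middle, with 27 mm of free rod on either side. Force here acts 2.6 times as strongly on the barrel
- mug: bystander: unfired clay mug, 82 mm wide, 95 mm high; origin near its underside. To be left alone
- sponge: bystander: yellow sponge block, 100 x 60 x 30 mm; origin near its underside. To be left alone
- jar: bystander: amber glass jar, 60 mm wide, 70 mm high; origin near its underside. To be left alone
- brush: bystander: flat brush; origin near its underside. To be left alone
- spatula: bystander: spatula; origin near its underside. To be left alone
- bowl: bystander: terracotta bowl, 120 mm wide, 50 mm high; origin near its underside. To be left alone
- block: bystander: wooden block, 90 x 50 x 30 mm; origin near its underside. To be left alone
Things that resemble listed ones, but are neither listed nor needed, are in the scene too. Leave any orange look-alike of the barrel alone.

How it is judged:
By the outcome, as a careful person would: the job done as asked, in the order asked, and still so for the second after the job is handed in, with the robot touching nothing.
It also fails if it takes over 72 s, if anything falls off the work surface, if the arm or the gripper's body presses on something with over 40 N, if the wrist force passes 120 N, or if a joint passes its speed limit or range.

ROBOT

A 7-joint arm with a two-finger parallel gripper is mounted at the origin on the work surface. World frame = base frame: x ahead of the robot, y to its left, z up, the work surface at z = 0. Lengths are in m, angles in rad, forces in N, time in s.
With the tool pointing down it reaches from about 0.425 to 0.825 m from the base axis. Payload 3.6 kg.
Tool frame: the origin (TCP) lies on the front face of the gripper's body, between the roots of the fingers; the fingertips stand 73 mm ahead of it and the grasp point (between the pads) lies 54 mm ahead of it; x points along the fingers, y is the direction in which the jaws open and shut, and the axes are right-handed (so a half turn about x gives the same grasp; the last joint's range is limited). The gripper opens to 85 mm and grips with 20 to 120 N. Pads are 22 mm wide; open, the fingers measure 114 mm over their backs; the gripper's body (76 mm by 85 mm) begins 54 mm behind the grasp point. The pads swing forward as they close: fully open they stand 13 mm farther back than shut.
Start: joints at [-1.139, 0.615, -0.013, 1.423, 0.008, 1.103, -0.04], TCP at [0.287, 0.583, 0.304] pointing down, gripper open.
Joint ranges: [-3.12, 3.12], [-0.3, 2.06], [-1.34, 1.32], [0.26, 2.42], [-1.36, 4.5], [0.01, 1.98], [-2.84, 2.84]. Speed limits (rad/s): [2.79, 2.79, 3.14, 3.14, 3.14, 3.14, 3.14].

INTERFACE

Orientations are given as a 3x3 rotation matrix whose columns are the frame's x, y, z axes.
In Python, from bench import robot, snapshot gives the robot as it stands.
- The arm moves only by the tool drive_tool, never from a script. Its argument "rows" is a list of rows, each a list of 7 numbers: the shift along the world's x, y, z in cm, then the turn, a rotation vector about the world's x, y, z in rad, then the finger opening in cm, from 0 to 8.54. In form: [[tx, ty, tz, rx, ry, rz, grip], ...]. A call has 1 to 12 rows; each row is the pose to reach, as a shift and turn from the pose measured when the call began; what a row does not reach only later rows make up. A row lasts 1/8 s, in which the tool goes at most 62.5 mm and 10.7 degrees, less where a joint would pass 70% of its speed; a pose out of reach is approached as far as the arm can. A call with a gripper value outside its range is refused whole. The fingers move at their own pace and stop on an object; "squeeze" is the grip in N (left out, the last holds). Time passes only in rows, so rows that repeat a pose let the fingers close. It gives the time, the measured TCP pose, the force and the opening at its end, in the units of the state.
- robot.get_state(): the state, without advancing time (a new reading comes with each control period).
- snapshot(name): name is "scene" or "top" or "wrist"; returns a dict with "color" (480x640x3 uint8, blue, green, red), "range_z" (480x640 float32, m along the optical axis (not along the pixel's ray), 0 where there is no reading), "fx", "fy", "cx", "cy" (pixels), "dist" ([k1, k2, p1, p2, k3] as OpenCV has them; the pictures are not rectified), "rvec" (rotation vector, rad) and "tvec" (3), from world to camera coordinates, as OpenCV has them; the wrist camera has in their place "hand_eye" (4x4, takes a point from camera to tool coordinates, whose origin is the TCP and whose axes are the tool frame's). Camera axes: x right, y down, z forward; pixel columns grow to the right and rows downward; lengths in m; the calibration is good to about 2 mm. A picture is of the moment at which its call begins: read the wrist's pose just before it.
- robot.close_job(): hands the job in, once; it reports no verdict.
The state is a dict: "t": time; "joint_positions": joint angles; "joint_vel": joint speeds; "effort": joint torques, N m; "tool_pos": TCP position; "tool_rot": TCP orientation; "wrist_force": force on the tool from outside, world axes, zero at the start; "ft_torque": the same for the moment, N m; "finger_gap": opening from 0.0 (shut) to 1.0 (fully open).
Only numpy, scipy, OpenCV 4.12 (cv2) and the standard library are available. Lean on these libraries where they do the work, as an engineer would, in place of code of your own. Each camera call takes 0.05 s, during which the arm holds its last target. There are 200 camera calls.

## Working session

There is one attempt and no reset: what is moved stays moved. The work goes in short steps, Python scripts to look and compute and a tool call to move; the robot and the scene stay as the last step left them, time stands still between calls to the robot, and variables do not carry over. Pictures are saved under pics/ and viewed, about 8 in all and at most 12, crops included, and the job is handed in when it is done.

Besides the shell and the picture viewer there is one more tool, called after "Emit:" as name(argument=value, ...), one argument or row to a line, values as JSON. drive_tool: Moves the arm, as the interface text tells. Its arguments: {"type":"object","properties":{"rows":{"type":"array","items":{"type":"array","items":{"type":"number"}}},"squeeze":{"type":"number"}},"required":["rows"]}

```bash
mkdir -p pics; ls; cat > h.py <<'E'
import numpy as np, cv2
from bench import robot, snapshot
np.set_printoptions(precision=4, suppress=True)
def cam(name):
    st=robot.get_state(); s=snapshot(name)
    if name=='wrist':
        T=np.eye(4);T[:3,:3]=np.array(st['tool_rot']);T[:3,3]=st['tool_pos']
        W=T@np.array(s['hand_eye'])
    else:
        R=cv2.Rodrigues(np.array(s['rvec'],float))[0];W=np.eye(4);W[:3,:3]=R.T;W[:3,3]=-R.T@np.array(s['tvec'],float).ravel()
    s['W']=W; s['K']=np.array([[s['fx'],0,s['cx']],[0,s['fy'],s['cy']],[0,0,1.]])
    return s
def cloud(s):
    h,w=s['range_z'].shape
    v,u=np.mgrid[:h,:w]
    p=cv2.undistortPoints(np.stack([u,v],-1).reshape(-1,1,2).astype(np.float64),s['K'],np.array(s['dist'],float)).reshape(h,w,2)
    z=s['range_z'].astype(float)
    P=np.dstack([p*z[...,None],z])
    return P@s['W'][:3,:3].T+s['W'][:3,3]
def save(s,n): cv2.imwrite(f'pics/{n}.png',s['color']); np.savez(f'pics/{n}.npz',P=cloud(s),color=s['color'],W=s['W'],K=s['K'],dist=np.array(s['dist'],float),z=s['range_z'])
E
python3 - <<'E'
from h import *
for n in ['top','scene']:
    s=cam(n); save(s,n); print(n,s['W'])
st=robot.get_state(); print(st['t'],st['tool_pos'],st['tool_rot'],st['finger_gap'])
E
```

```text
pics
top [[ 0.0021 -0.9897  0.1433  0.3249]
 [-1.     -0.0034 -0.009  -0.0034]
 [ 0.0094 -0.1432 -0.9896  1.1886]
 [ 0.      0.      0.      1.    ]]
scene [[ 0.794   0.5172 -0.3195  0.9662]
 [ 0.6077 -0.6882  0.3963 -0.5804]
 [-0.015  -0.5088 -0.8607  1.3359]
 [ 0.      0.      0.      1.    ]]
0.1 [0.287  0.5826 0.3029] [[-0.001   0.4419  0.8971]
 [-0.0021  0.8971 -0.4419]
 [-1.     -0.0023  0.0001]] 0.99989115267477
```

View pics/top.png

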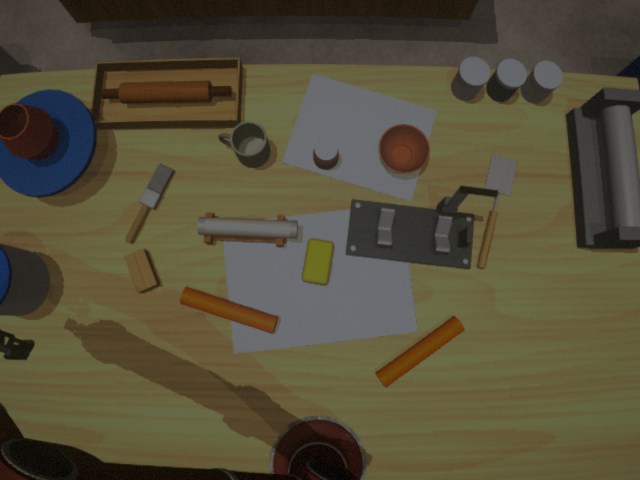

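View pics/scene.png

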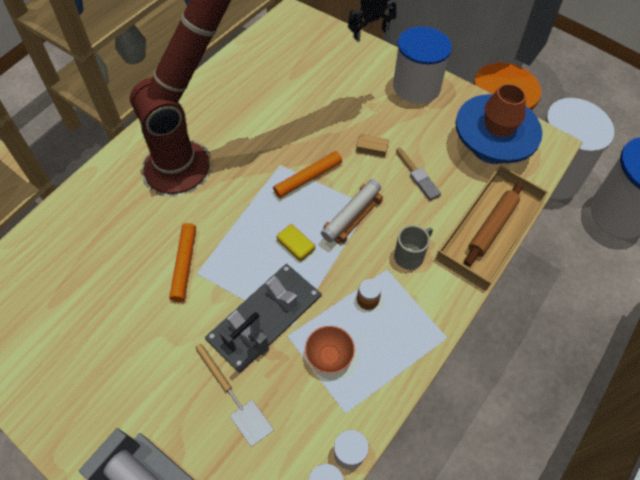

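The top view shows the barrel at about (248,229), lying left-right, and the stand at about (410,233), with the stop and hinge at its right end. The bar is upright at (455,195) and its handle points right. The orange tubes at (230,310) and (420,352) are look-alikes. Next I'll measure the barrel and stand from depth.

```bash
python3 - <<'E'
from h import *
for n in ['top']:
    d=np.load(f'pics/{n}.npz');P=d['P'];c=d['color']
    print('table z',np.median(P[270:300,330:400,2]), P[229,248],P[233,410])
    m=np.zeros(P.shape[:2],bool);m[205:250,190:305]=1
    m&=(P[...,2]>.055)
    q=P[m];print('barrel',len(q),np.percentile(q,[1,50,99],axis=0))
    xy=q[:,:2]; (cx,cy),(w,h),a=cv2.minAreaRect(xy.astype(np.float32)); print('rect',cx,cy,w,h,a)
    # ridge fit, z>.064
    r=q[q[:,2]>.064]; k=np.polyfit(r[:,1],r[:,0],1); print('ridge x=',k,'yrange',r[:,1].min(),r[:,1].max(), np.degrees(np.arctan(k[0])))
    m=np.zeros(P.shape[:2],bool);m[190:275,340:480]=1
    m&=(P[...,2]>.008)&(P[...,2]<.02)
    q=P[m];rect=cv2.minAreaRect(q[:,:2].astype(np.float32));print('base',rect,cv2.boxPoints(rect), np.median(q[:,2]))
    # plot heights: bar points
    m=np.zeros(P.shape[:2],bool);m[170:275,340:505]=1
    q=P[m&(P[...,2]>.1)];print('high',len(q),np.percentile(q,[0,5,50,95,100],axis=0))
    q=P[m&(P[...,2]>.04)&(P[...,2]<.095)];print('mid',len(q),np.percentile(q,[0,5,50,95,100],axis=0))
    i=cv2.resize(c[170:280,330:510],None,fx=4.4,fy=4.4,interpolation=cv2.INTER_CUBIC); cv2.imwrite('pics/c1.png',np.clip(i.astype(float)*1.8,0,255))
E
```

```text
table z -0.0003894395500386727 [0.518  0.1515 0.0674] [ 0.5194 -0.2134  0.0134]
barrel 1677 [[ 0.3249 -0.0034  0.0553]
 [ 0.5223  0.1527  0.0655]
 [ 0.5443  0.263   1.1886]]
rect 0.48405006527900696 0.09626845270395279 0.3450557589530945 0.14800335466861725 55.26850128173828
ridge x= [0.2027 0.4883] yrange -0.0033592106606142886 0.26519847318717715 11.460594650954965
base ((0.5208419561386108, -0.22561800479888916), (0.3109579384326935, 0.14148938655853271), 84.57170867919922) [[ 0.4357 -0.3737]
 [ 0.5766 -0.3871]
 [ 0.606  -0.0775]
 [ 0.4651 -0.0641]] 0.013118889593213723
high 595 [[ 0.3249 -0.3525  0.1001]
 [ 0.3249 -0.3438  0.107 ]
 [ 0.5652 -0.2869  0.2161]
 [ 0.5767 -0.0034  1.1886]
 [ 0.584  -0.0034  1.1886]]
mid 1304 [[ 0.4686 -0.3382  0.04  ]
 [ 0.4762 -0.3288  0.042 ]
 [ 0.5185 -0.2698  0.0586]
 [ 0.5775 -0.1398  0.0883]
 [ 0.6608 -0.1319  0.0949]][ WARN:0@0.425] global loadsave.cpp:1063 imwrite_ Unsupported depth image for selected encoder is fallbacked to CV_8U.
```

View pics/c1.png

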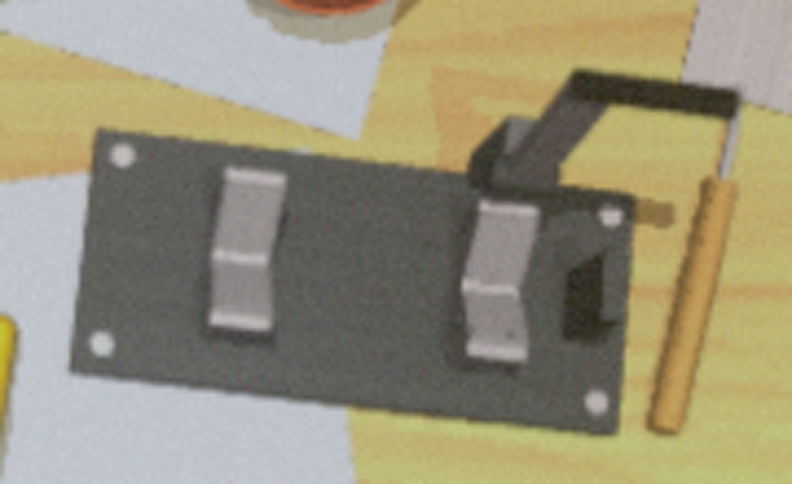

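The crop shows the base corners at (97,130), (72,372), (618,434) and (632,195). The V grooves are at (240,257) and (492,288), the handle rod runs from (575,80) to (738,103), and the stop is at about (583,300). I'll intersect these rays with known heights.

```bash
cat >> h.py <<'E'
def ray(d,uv,z):
    p=cv2.undistortPoints(np.array(uv,float).reshape(-1,1,2),d['K'],np.array(d['dist'],float)).reshape(-1,2)
    r=np.c_[p,np.ones(len(p))]@d['W'][:3,:3].T; o=d['W'][:3,3]
    return o+r*((np.atleast_1d(z)-o[2])/r[:,2])[:,None]
E
python3 - <<'E'
from h import *
d=np.load('pics/top.npz');P=d['P'].copy();P[d['z']==0]=np.nan
f=lambda l:np.array(l)/4.4+[330,170]
C=ray(d,f([(97,130),(72,372),(618,434),(632,195)]),.014);print('corners',C[:,:2],'mid',C.mean(0))
e=(C[3]+C[2]-C[0]-C[1]);print('x dir',np.degrees(np.arctan2(e[1],e[0])),np.linalg.norm(e)/2,np.linalg.norm(C[0]-C[1]))
V=ray(d,f([(240,257),(492,288)]),.0367);print('V',V,'mid',V.mean(0)); e=V[1]-V[0];print(np.degrees(np.arctan2(e[1],e[0])),np.linalg.norm(e))
m=np.zeros(P.shape[:2],bool);m[205:250,190:305]=1
q=P[m&(P[...,2]>.055)];r=q[q[:,2]>.06];rect=cv2.minAreaRect(q[:,:2].astype(np.float32));print('barrel rect',rect)
k=np.polyfit(r[:,1],r[:,0],1);print('ridge',k,np.degrees(np.arctan(k[0])),q[:,1].min(),q[:,1].max(),np.percentile(q[:,2],98))
m=np.zeros(P.shape[:2],bool);m[170:275,420:505]=1
q=P[m&(P[...,2]>.1)];print('bar',len(q),np.percentile(q,[0,5,50,95,100],axis=0))
q=q[q[:,2]>.2];print('handle',len(q),np.percentile(q,[2,50,98],axis=0))
E
```

```text
corners [[ 0.5971 -0.0802]
 [ 0.469  -0.0664]
 [ 0.437  -0.3524]
 [ 0.5643 -0.3651]] mid [ 0.5168 -0.216   0.014 ]
x dir -96.48366423281175 0.2872476727620599 0.12887697776806595
V [[ 0.5258 -0.1516  0.0367]
 [ 0.5103 -0.282   0.0367]] mid [ 0.518  -0.2168  0.0367]
-96.77973738717242 0.13128697978769058
barrel rect ((0.5239277482032776, 0.15549585223197937), (0.22083120048046112, 0.03927141800522804), 87.5669937133789)
ridge [0.039  0.5177] 2.2308540768631073 0.04458345975396 0.26631074167795155 0.07124106950184772
bar 528 [[ 0.5533 -0.3525  0.1001]
 [ 0.5559 -0.3446  0.1057]
 [ 0.5661 -0.2895  0.2109]
 [ 0.5771 -0.276   0.2225]
 [ 0.584  -0.2688  0.2256]]
handle 296 [[ 0.56   -0.35    0.2013]
 [ 0.5684 -0.307   0.2192]
 [ 0.5788 -0.2764  0.2236]]
```

Measurements so far:
- **Stand:** origin about (0.517, -0.2165), x direction -96.6°. Base 287 x 129 mm and V spacing 131 mm both fit the given sizes.
- **Barrel:** centre about (0.524, 0.1555), axis at -92.2°, 221 mm long, top at about 71 mm, also consistent.

I'll move above the barrel for a closer look.

Emit:
drive_tool(
  rows=[
    [1,-2,0,0,0,-0.06,8.5],
    [4,-7,-0.5,0,0,-0.2,8.5],
    [7.5,-13,-1,0,0,-0.35,8.5],
    [11,-19.5,-2,0,0,-0.53,8.5],
    [14.5,-26,-3,0,0,-0.7,8.5],
    [18,-32.5,-3.5,0,0,-0.87,8.5],
    [21,-38,-4,0,0,-1.03,8.5],
    [23,-41.5,-4,0,0,-1.13,8.5],
    [23.7,-42.7,-4,0,0,-1.152,8.5],
    [23.7,-42.7,-4,0,0,-1.152,8.5],
  ],
)

```text
t: 1.35
tool_pos: [0.5252, 0.1515, 0.2626]
tool_rot: [[-0.002, 0.999, -0.046], [-0.002, -0.046, -0.999], [-1.0, -0.002, 0.002]]
wrist_force: [-0.3, 1.0, -0.4]
finger_gap: 0.994
```

```bash
python3 - <<'E'
from h import *
s=cam('wrist');save(s,'w1');st=robot.get_state();print(st['t'],st['tool_pos'],st['tool_rot'],st['wrist_force'],st['joint_positions'])
print(s['W'],s['K'])
P=cloud(s);P[s['range_z']==0]=np.nan
m=(P[...,2]>.056)&(P[...,2]<.08)&(abs(P[...,0]-.524)<.05)&(abs(P[...,1]-.155)<.14)
q=P[m];print(len(q),cv2.minAreaRect(q[:,:2].astype(np.float32)),np.percentile(q[:,2],[50,98]))
r=q[q[:,2]>.064];k=np.polyfit(r[:,1],r[:,0],1);print('ridge',k,np.degrees(np.arctan(k[0])),q[:,1].min(),q[:,1].max(), 'x at .1555',np.polyval(k,.1555))
E
```

```text
1.4 [0.5242 0.1543 0.2625] [[-0.0032  0.9991 -0.0418]
 [-0.0004 -0.0418 -0.9991]
 [-1.     -0.0032  0.0005]] [-0.4391  0.5007  0.1777] [-0.5304  0.5158  0.31    1.7855 -0.1981  0.8739 -0.1718]
[[ 0.9989 -0.0445 -0.0143  0.5279]
 [-0.0467 -0.9541 -0.2958  0.227 ]
 [-0.0005  0.2962 -0.9551  0.333 ]
 [ 0.      0.      0.      1.    ]] [[370.3112   0.     324.3867]
 [  0.     370.3112 235.3064]
 [  0.       0.       1.    ]]
14235 ((0.5258584022521973, 0.15820801258087158), (0.21985630691051483, 0.03907371312379837), 87.84465789794922) [0.0678 0.0709]
ridge [0.0375 0.5199] 2.1471241950035758 0.047952726358475195 0.26850961937547435 x at .1555 0.5257440129921859
```

View pics/w1.png

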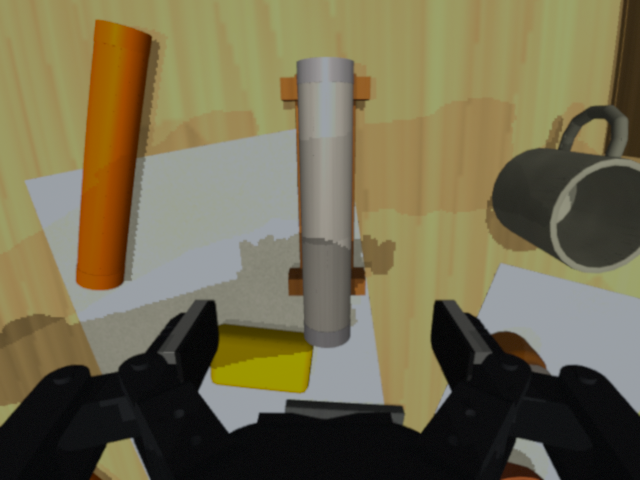

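The wrist view shows the barrel clear at columns 298–353, rows 58–345, in its rest, with nothing where the fingers will go. It puts the centre at (0.526, 0.158), which agrees with the top view. I'll descend and grasp.

Emit:
drive_tool(
  rows=[
    [0.1,0.2,-2,0,0,0,8.5],
    [0.1,0.2,-6,0,0,0,8.5],
    [0.1,0.2,-10,0,0,0,8.5],
    [0.1,0.2,-13.5,0,0,0,8.5],
    [0.1,0.2,-15.5,0,0,0,8.5],
    [0.1,0.2,-15.9,0,0,0,6],
    [0.1,0.2,-15.9,0,0,0,5],
    [0.1,0.2,-15.9,0,0,0,4.4],
  ],
  squeeze=30,
)

```text
t: 2.4
tool_pos: [0.5256, 0.157, 0.1045]
tool_rot: [[-0.001, 0.999, -0.041], [0.001, -0.041, -0.999], [-1.0, -0.001, -0.0]]
wrist_force: [-0.8, -0.3, 0.7]
finger_gap: 0.52
```

Emit:
drive_tool(
  rows=[
    [0,0,0,0,0,0,4.2],
    [0,0,0,0,0,0,3.5],
    [0,0,0,0,0,0,3.0],
    [0,0,0,0,0,0,3.0],
  ],
  squeeze=40,
)

```text
t: 2.9
tool_pos: [0.5263, 0.1572, 0.1054]
tool_rot: [[0.0, 0.999, -0.041], [0.001, -0.041, -0.999], [-1.0, 0.0, -0.001]]
wrist_force: [-0.6, 1.0, 6.1]
finger_gap: 0.459
```

The barrel is gripped at an opening of 39 mm. I'll lift it, carry it partway, and look at the stand from closer up.

Emit:
drive_tool(
  rows=[
    [0,0,0.5,0,0,0,3],
    [0,0,2,0,0,0,3],
    [0,0,5,0,0,0,3],
    [0,0,9,0,0,0,3],
    [0,-2,13,0,0,0,3],
    [-0.1,-6,16,0,0,-0.02,3],
    [-0.2,-11,18,0,0,-0.04,3],
    [-0.4,-16,18,0,0,-0.06,3],
    [-0.5,-19.5,18,0,0,-0.073,3],
    [-0.6,-21,18,0,0,-0.073,3],
    [-0.6,-21,18,0,0,-0.073,3],
    [-0.6,-21,18,0,0,-0.073,3],
  ],
)

```text
t: 4.4
tool_pos: [0.5204, -0.0502, 0.2851]
tool_rot: [[-0.0, 0.994, -0.11], [0.003, -0.11, -0.994], [-1.0, -0.001, -0.003]]
wrist_force: [0.8, 1.2, -4.1]
finger_gap: 0.454
```

```bash
python3 - <<'E'
from h import *
s=cam('wrist');save(s,'w2');st=robot.get_state();print(st['t'],st['tool_pos'],st['wrist_force'],st['ft_torque'],st['finger_gap'])
E
```

```text
4.45 [ 0.5204 -0.0502  0.2851] [-0.1574  0.5295 -4.6596] [0.0146 0.0071 0.0273] 0.4539568658677821
```

View pics/w2.png

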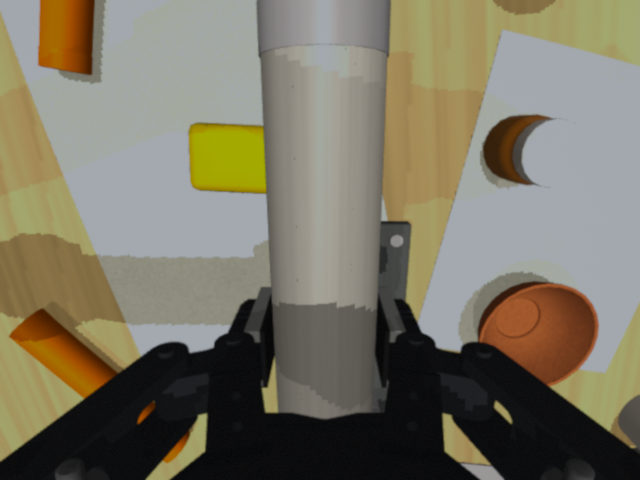

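The wrist view shows the barrel held straight between the fingers, with the stand's corner visible at (411,222). I'll cross-check the stand pose from the depth clouds and the barrel pose in the hand.

```bash
python3 - <<'E'
from h import *
d=np.load('pics/w2.npz');print('corner',ray(d,[(411,222)],.014))
P=d['P'].copy();P[d['z']==0]=np.nan
m=np.zeros(P.shape[:2],bool);m[0:290,255:392]=1
q=P[m&(P[...,2]>.2)&(abs(P[...,0]-.52)<.03)];print(len(q),np.percentile(q[:,2],[2,50,99]))
A=np.c_[2*q[:,0],2*q[:,2],np.ones(len(q))]
r=q[q[:,2]>.24];k=np.polyfit(r[:,1],r[:,2],1)
for lo in np.arange(-.02,.08,.025):
    w=q[(q[:,1]>lo)&(q[:,1]<lo+.025)]
    if len(w)>50:
        s=np.linalg.lstsq(np.c_[2*w[:,0],2*w[:,2],np.ones(len(w))],(w[:,[0,2]]**2).sum(1),rcond=None)[0];print('y',lo+.0125,'axis x,z',s[:2],'top',np.percentile(w[:,2],98))
print('end y max',q[:,1].max())
o=np.array([.517,-.2165]);t=np.radians(-96.6);u=np.array([np.cos(t),np.sin(t)]);v=np.array([-u[1],u[0]])
for n in ['top','scene']:
    d=np.load(f'pics/{n}.npz');P=d['P'].reshape(-1,3)[d['z'].ravel()>0]
    L=np.c_[(P[:,:2]-o)@u,(P[:,:2]-o)@v,P[:,2]]
    b=L[(abs(L[:,0])<.155)&(abs(L[:,1])<.075)&(L[:,2]>.009)&(L[:,2]<.019)]
    print(n,'base',len(b),cv2.minAreaRect(b[:,:2].astype(np.float32)),np.median(b[:,2]))
    for x in(-.065,.065):
        w=L[(abs(L[:,0]-x)<.012)&(abs(L[:,1])<.036)&(L[:,2]>.034)&(L[:,2]<.075)]
        # V fit z = c+|y-y0|
        from scipy.optimize import least_squares
        f=least_squares(lambda p:p[0]+abs(w[:,1]-p[1])-w[:,2],[.0367,0],loss='soft_l1',f_scale=.002);print('  V',x,len(w),f.x)
    s=L[(abs(L[:,0]-.113)<.02)&(abs(L[:,1])<.025)&(L[:,2]>.04)&(L[:,2]<.1)];print('  stop',len(s),np.percentile(s,[2,50,98],axis=0) if len(s) else '')
    h=L[(L[:,0]>.08)&(L[:,0]<.14)&(abs(L[:,1]-.07)<.05)&(L[:,2]>.18)&(L[:,2]<.26)];print('  handle',len(h),np.percentile(h,[2,50,98],axis=0))
E
```

```text
corner [[ 0.6004 -0.0747  0.014 ]]
34851 [0.2369 0.2474 0.2506]
y -0.0075 axis x,z [0.5242 0.2298] top 0.2501090186150808
y 0.0175 axis x,z [0.5269 0.2299] top 0.25017063246048327
y 0.0425 axis x,z [0.5296 0.2303] top 0.2505864999554071
y 0.0675 axis x,z [0.5309 0.2298] top 0.2497405279466376
end y max 0.06146561538602329
top base 5075 ((-0.0006540119647979736, 0.0007987990975379944), (0.13128291070461273, 0.2900829613208771), 89.95779418945312) 0.013183108838530355
  V -0.065 341 [0.0354 0.001 ]
  V 0.065 329 [0.0351 0.0009]
  stop 200 [[ 0.1074 -0.0177  0.0413]
 [ 0.1097 -0.0012  0.0822]
 [ 0.1201  0.0178  0.0907]]
  handle 160 [[0.0807 0.0568 0.2128]
 [0.1057 0.0621 0.2193]
 [0.1276 0.0692 0.2236]]
scene base 3475 ((-0.003550514578819275, -0.0020349696278572083), (0.14382602274417877, 0.2942180633544922), 89.4908218383789) 0.014707794003465446
  V -0.065 283 [0.0363 0.0025]
  V 0.065 197 [0.0361 0.0025]
  stop 148 [[ 0.108  -0.0158  0.0432]
 [ 0.1159  0.007   0.0853]
 [ 0.12    0.0208  0.0936]]
  handle 145 [[0.0813 0.0586 0.2145]
 [0.1038 0.0668 0.2212]
 [0.127  0.0729 0.2267]]
```

The clouds agree to about 2 mm. In robot coordinates I'll take the stand at about (0.5193, -0.2155). I'll move over it, stop about 25 mm short of home, and descend slowly.

Emit:
drive_tool(
  rows=[
    [0,-1,0,0,0,0,3],
    [0.05,-4,-0.5,0,0,0,3],
    [0.1,-8,-2,0,0,0,3],
    [0.15,-11.5,-4,0,0,0,3],
    [0.18,-13.7,-6,0,0,-0.005,3],
    [0.18,-14.25,-8.5,0,0,-0.005,3],
    [0.18,-14.25,-11,0,0,-0.005,3],
    [0.18,-14.25,-13,0,0,-0.005,3],
    [0.18,-14.25,-14.5,0,0,-0.005,3],
    [0.18,-14.25,-15.3,0,0,-0.005,3],
    [0.18,-14.25,-15.6,0,0,-0.005,3],
    [0.18,-14.25,-15.7,0,0,-0.005,3],
  ],
)

```text
t: 5.95
tool_pos: [0.5226, -0.1929, 0.1285]
tool_rot: [[0.001, 0.993, -0.115], [0.003, -0.115, -0.993], [-1.0, 0.001, -0.003]]
wrist_force: [0.3, 1.4, -4.6]
finger_gap: 0.458
```

Emit:
drive_tool(
  rows=[
    [0,0,-0.15,0,0,0,3],
    [0,0,-0.3,0,0,0,3],
  ],
)

```text
t: 6.2
tool_pos: [0.5229, -0.193, 0.1259]
tool_rot: [[0.002, 0.993, -0.115], [0.002, -0.115, -0.993], [-1.0, 0.002, -0.002]]
wrist_force: [0.9, 0.4, -5.4]
finger_gap: 0.455
```

Emit:
drive_tool(
  rows=[
    [0,0,-0.15,0,0,0,3],
    [0,0,-0.3,0,0,0,3],
  ],
)

```text
t: 6.45
tool_pos: [0.523, -0.193, 0.1229]
tool_rot: [[0.002, 0.993, -0.115], [0.002, -0.115, -0.993], [-1.0, 0.002, -0.002]]
wrist_force: [-0.1, -0.1, -5.2]
finger_gap: 0.455
```

Emit:
drive_tool(
  rows=[
    [0,0,-0.1,0,0,0,3],
    [0,0,-0.2,0,0,0,3],
  ],
)

```text
t: 6.7
tool_pos: [0.5229, -0.193, 0.1216]
tool_rot: [[0.002, 0.993, -0.115], [0.003, -0.115, -0.993], [-1.0, 0.002, -0.003]]
wrist_force: [-2.9, 2.6, 7.2]
finger_gap: 0.454
```

The barrel has touched the V's: Fz rose by 12 N. I'll release it slowly, opening the fingers just enough to clear.

Emit:
drive_tool(
  rows=[
    [0,0,0.05,0,0,0,3.8],
    [0,0,0.05,0,0,0,4.0],
    [0,0,0.05,0,0,0,4.2],
    [0,0,0.05,0,0,0,4.5],
    [0,0,0.05,0,0,0,5.2],
    [0,0,0.05,0,0,0,6.2],
    [0,0,0.05,0,0,0,7],
  ],
  squeeze=20,
)

```text
t: 7.58
tool_pos: [0.523, -0.193, 0.1221]
tool_rot: [[0.002, 0.993, -0.115], [0.003, -0.115, -0.993], [-1.0, 0.002, -0.003]]
wrist_force: [-0.9, 0.5, 0.3]
finger_gap: 0.823
```

```bash
python3 - <<'E'
from h import *
s=cam('wrist');save(s,'w3');st=robot.get_state();print(st['t'],st['tool_pos'],st['wrist_force'],st['finger_gap'])
P=cloud(s);P[s['range_z']==0]=np.nan
q=P[(P[...,2]>.068)&(P[...,2]<.1)&(abs(P[...,0]-.53)<.03)&(P[...,1]>-.15)&(P[...,1]<0)]
k=np.polyfit(q[:,1],q[:,0],1);print(len(q),'axis',k,np.degrees(np.arctan(k[0])),'top',np.percentile(q[:,2],[50,98]),'end y',np.percentile(q[:,1],[99.5,100]))
kz=np.polyfit(q[q[:,2]>.08][:,1],q[q[:,2]>.08][:,2],1);print(kz)
E
```

```text
7.625 [ 0.5229 -0.193   0.1221] [-0.0811 -0.2255  0.0345] 0.8228597461210807
28113 axis [0.0839 0.5403] 4.797608924401561 top [0.0834 0.0863] end y [-0.085  -0.0812]
[0.0041 0.0843]
```

The barrel settled level with its top at 85–86 mm and its near end at y ≈ -0.081. I'll lift off, go behind that end, close the fingers and descend there.

Emit:
drive_tool(
  rows=[
    [0,0,1,0,0,0,7],
    [0,0,4,0,0,0,7],
    [0,0,7.5,0,0,0,7],
    [0.3,2,9,0,0,0,6],
    [0.8,7,9,0,0,0,3],
    [1.3,12,9,0,0,0,0],
    [1.6,14.5,8.5,0,0,0,0],
    [1.63,15,6,0,0,0,0],
    [1.63,15,3,0,0,0,0],
    [1.63,15,0.7,0,0,0,0],
    [1.63,15,-0.2,0,0,0,0],
    [1.63,15,-0.2,0,0,0,0],
  ],
)

```text
t: 9.12
tool_pos: [0.5393, -0.0431, 0.1203]
tool_rot: [[0.002, 0.993, -0.115], [0.003, -0.115, -0.993], [-1.0, 0.002, -0.003]]
wrist_force: [-0.4, 0.4, -0.3]
finger_gap: -0.002
```

```bash
python3 - <<'E'
from h import *
st=robot.get_state();print(st['t'],st['tool_pos'],st['wrist_force'],st['finger_gap'])
s=cam('scene');cv2.imwrite('pics/s2.png',cv2.resize(s['color'][200:400,180:400],None,fx=3,fy=3)); save(s,'s2full')
s=cam('top');P=cloud(s);P[s['range_z']==0]=np.nan
q=P[(P[...,2]>.07)&(P[...,2]<.1)&(abs(P[...,0]-.52)<.04)&(P[...,1]>-.32)&(P[...,1]<-.05)]
print(len(q),cv2.minAreaRect(q[:,:2].astype(np.float32)),q[:,1].min(),q[:,1].max())
E
```

```text
9.125 [ 0.5393 -0.0431  0.1203] [-0.3989  0.3601 -0.2639] -0.0020842330801203682
1718 ((0.5258417725563049, -0.1944376826286316), (0.22053426504135132, 0.06930965185165405), 89.19551086425781) -0.30464164793009746 -0.08403096908307651
```

View pics/s2.png

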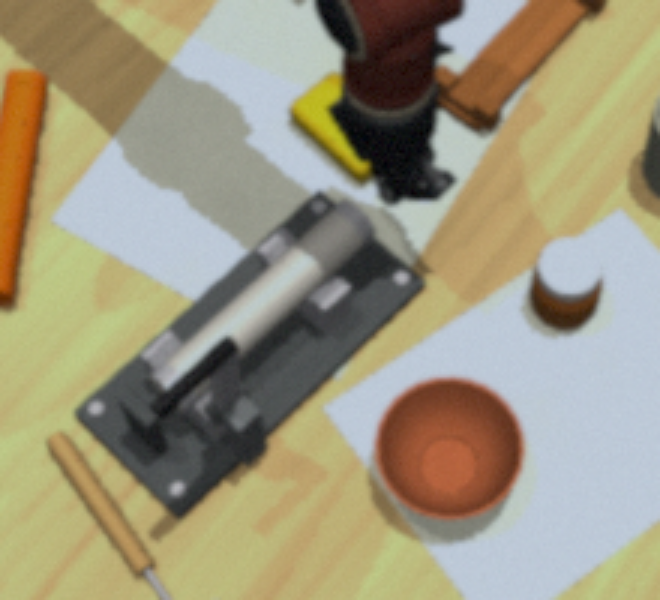

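The scene crop shows the barrel seated in both V's, with the closed gripper just behind its end at about (410,190). I'll approach, then push slowly along u = (-0.115, -0.993).

Emit:
drive_tool(
  rows=[
    [-0.03,-0.3,0,0,0,0,0],
    [-0.08,-0.7,0,0,0,0,0],
    [-0.13,-1.1,0,0,0,0,0],
    [-0.16,-1.4,0,0,0,0,0],
    [-0.185,-1.6,0,0,0,0,0],
    [-0.2,-1.75,0,0,0,0,0],
    [-0.215,-1.88,0,0,0,0,0],
    [-0.23,-2.0,0,0,0,0,0],
  ],
)

```text
t: 10.22
tool_pos: [0.5376, -0.0632, 0.1211]
tool_rot: [[0.004, 0.993, -0.115], [0.003, -0.115, -0.993], [-1.0, 0.004, -0.003]]
wrist_force: [-0.1, -0.3, -0.7]
finger_gap: -0.0
```

Emit:
drive_tool(
  rows=[
    [-0.012,-0.1,0,0,0,0,0],
    [-0.023,-0.2,0,0,0,0,0],
    [-0.035,-0.3,0,0,0,0,0],
    [-0.046,-0.4,0,0,0,0,0],
    [-0.057,-0.5,0,0,0,0,0],
    [-0.07,-0.6,0,0,0,0,0],
    [-0.08,-0.7,0,0,0,0,0],
    [-0.092,-0.8,0,0,0,0,0],
  ],
)

```text
t: 11.22
tool_pos: [0.5367, -0.0712, 0.1211]
tool_rot: [[0.004, 0.993, -0.115], [0.002, -0.115, -0.993], [-1.0, 0.004, -0.003]]
wrist_force: [-0.0, 0.2, 0.0]
finger_gap: -0.0
```

Emit:
drive_tool(
  rows=[
    [-0.012,-0.1,0,0,0,0,0],
    [-0.023,-0.2,0,0,0,0,0],
    [-0.035,-0.3,0,0,0,0,0],
    [-0.046,-0.4,0,0,0,0,0],
    [-0.057,-0.5,0,0,0,0,0],
  ],
)

```text
t: 11.85
tool_pos: [0.5363, -0.0739, 0.1211]
tool_rot: [[0.004, 0.994, -0.113], [0.006, -0.113, -0.994], [-1.0, 0.003, -0.006]]
wrist_force: [0.7, 5.1, 2.2]
finger_gap: -0.004
```

Emit:
drive_tool(
  rows=[
    [-0.012,-0.1,0,0,0,0,0],
    [-0.023,-0.2,0,0,0,0,0],
    [-0.035,-0.3,0,0,0,0,0],
    [-0.046,-0.4,0,0,0,0,0],
    [-0.057,-0.5,0,0,0,0,0],
  ],
)

```text
t: 12.48
tool_pos: [0.5359, -0.0774, 0.1211]
tool_rot: [[0.004, 0.994, -0.111], [0.008, -0.111, -0.994], [-1.0, 0.003, -0.008]]
wrist_force: [-0.2, 5.7, 0.9]
finger_gap: 0.001
```

Contact made; sliding takes about 5.5 N. Roughly 18 mm remains to the stop, and I'm keeping under 10 mm/s.

Emit:
drive_tool(
  rows=[
    [-0.012,-0.1,0,0,0,0,0],
    [-0.023,-0.2,0,0,0,0,0],
    [-0.035,-0.3,0,0,0,0,0],
    [-0.046,-0.4,0,0,0,0,0],
    [-0.058,-0.5,0,0,0,0,0],
    [-0.07,-0.6,0,0,0,0,0],
    [-0.081,-0.7,0,0,0,0,0],
    [-0.093,-0.8,0,0,0,0,0],
    [-0.104,-0.9,0,0,0,0,0],
    [-0.116,-1.0,0,0,0,0,0],
  ],
)

```text
t: 13.72
tool_pos: [0.5349, -0.0862, 0.1211]
tool_rot: [[0.004, 0.994, -0.11], [0.01, -0.11, -0.994], [-1.0, 0.003, -0.01]]
wrist_force: [1.2, 5.3, 1.4]
finger_gap: -0.001
```

Emit:
drive_tool(
  rows=[
    [-0.012,-0.1,0,0,0,0,0],
    [-0.023,-0.2,0,0,0,0,0],
    [-0.035,-0.3,0,0,0,0,0],
    [-0.046,-0.4,0,0,0,0,0],
    [-0.058,-0.5,0,0,0,0,0],
  ],
)

```text
t: 14.35
tool_pos: [0.5345, -0.09, 0.1211]
tool_rot: [[0.004, 0.994, -0.109], [0.011, -0.109, -0.994], [-1.0, 0.002, -0.012]]
wrist_force: [0.3, 5.8, 1.4]
finger_gap: 0.002
```

Emit:
drive_tool(
  rows=[
    [-0.012,-0.1,0,0,0,0,0],
    [-0.023,-0.2,0,0,0,0,0],
    [-0.035,-0.3,0,0,0,0,0],
    [-0.04,-0.37,0,0,0,0,0],
  ],
)

```text
t: 14.85
tool_pos: [0.5342, -0.0925, 0.1211]
tool_rot: [[0.003, 0.994, -0.108], [0.013, -0.108, -0.994], [-1.0, 0.002, -0.013]]
wrist_force: [0.9, 5.5, 0.6]
finger_gap: 0.001
```

Emit:
drive_tool(
  rows=[
    [-0.012,-0.1,0,0,0,0,0],
    [-0.023,-0.2,0,0,0,0,0],
    [-0.035,-0.3,0,0,0,0,0],
    [-0.04,-0.37,0,0,0,0,0],
  ],
)

```text
t: 15.35
tool_pos: [0.534, -0.0938, 0.1212]
tool_rot: [[0.003, 0.994, -0.106], [0.017, -0.106, -0.994], [-1.0, 0.001, -0.017]]
wrist_force: [0.7, 8.2, 2.4]
finger_gap: -0.001
```

Force has risen to 8 N and motion has nearly stopped, so the barrel is at the stop. I'll build up toward 15 N.

Emit:
drive_tool(
  rows=[
    [-0.023,-0.2,0,0,0,0,0],
    [-0.035,-0.3,0,0,0,0,0],
    [-0.044,-0.38,0,0,0,0,0],
    [-0.046,-0.4,0,0,0,0,0],
  ],
)

```text
t: 15.85
tool_pos: [0.534, -0.0941, 0.1212]
tool_rot: [[0.003, 0.995, -0.103], [0.022, -0.104, -0.994], [-1.0, 0.0, -0.022]]
wrist_force: [-0.6, 10.0, 2.5]
finger_gap: 0.004
```

Emit:
drive_tool(
  rows=[
    [-0.025,-0.25,0,-0.01,0,-0.005,0],
    [-0.04,-0.36,0,-0.015,0,-0.01,0],
    [-0.046,-0.42,0,-0.02,0,-0.012,0],
    [-0.046,-0.42,0,-0.02,0,-0.012,0],
  ],
)

```text
t: 16.35
tool_pos: [0.5341, -0.0935, 0.1211]
tool_rot: [[0.002, 0.994, -0.111], [0.009, -0.111, -0.994], [-1.0, 0.001, -0.009]]
wrist_force: [0.9, 11.9, 1.7]
finger_gap: 0.001
```

Emit:
drive_tool(
  rows=[
    [-0.025,-0.25,0,-0.005,0,0,0],
    [-0.046,-0.42,0,-0.01,0,0,0],
    [-0.06,-0.53,0,-0.014,0,0,0],
    [-0.06,-0.56,0,-0.014,0,0,0],
    [-0.06,-0.56,0,-0.014,0,0,0],
    [-0.06,-0.56,0,-0.014,0,0,0],
    [-0.06,-0.56,0,-0.014,0,0,0],
  ],
)

```text
t: 17.23
tool_pos: [0.5341, -0.0933, 0.121]
tool_rot: [[0.001, 0.994, -0.107], [0.003, -0.107, -0.994], [-1.0, 0.001, -0.003]]
wrist_force: [0.8, 13.4, 2.8]
finger_gap: -0.001
```

Emit:
drive_tool(
  rows=[
    [-0.03,-0.3,0,-0.005,0,0,0],
    [-0.05,-0.5,0,-0.01,0,-0.003,0],
    [-0.07,-0.63,0,-0.012,0,-0.005,0],
    [-0.075,-0.67,0,-0.014,0,-0.005,0],
    [-0.075,-0.67,0,-0.014,0,-0.005,0],
    [-0.075,-0.67,0,-0.014,0,-0.005,0],
    [-0.075,-0.67,0,-0.014,0,-0.005,0],
    [-0.075,-0.67,0,-0.014,0,-0.005,0],
    [-0.075,-0.67,0,-0.014,0,-0.005,0],
  ],
)

```text
t: 18.35
tool_pos: [0.5342, -0.0931, 0.121]
tool_rot: [[0.001, 0.994, -0.106], [-0.001, -0.106, -0.994], [-1.0, 0.001, 0.001]]
wrist_force: [0.9, 13.8, 2.3]
finger_gap: -0.003
```

13.8 N is a little low. One more steady hold, slightly firmer.

Emit:
drive_tool(
  rows=[
    [-0.03,-0.3,0,0,0,0,0],
    [-0.05,-0.55,0,-0.005,0,-0.003,0],
    [-0.08,-0.7,0,-0.008,0,-0.005,0],
    [-0.085,-0.78,0,-0.01,0,-0.005,0],
    [-0.085,-0.78,0,-0.01,0,-0.005,0],
    [-0.085,-0.78,0,-0.01,0,-0.005,0],
    [-0.085,-0.78,0,-0.01,0,-0.005,0],
    [-0.085,-0.78,0,-0.01,0,-0.005,0],
    [-0.085,-0.78,0,-0.01,0,-0.005,0],
  ],
)

```text
t: 19.48
tool_pos: [0.5342, -0.0932, 0.121]
tool_rot: [[-0.0, 0.994, -0.105], [-0.0, -0.105, -0.994], [-1.0, -0.0, 0.0]]
wrist_force: [1.5, 15.4, 4.2]
finger_gap: -0.002
```

15.4 N held at the stop. I'll back off, rise, and look at the handle from above.

Emit:
drive_tool(
  rows=[
    [0.03,0.3,0,0,0,0,0],
    [0.12,1.2,0,0,0,0,0],
    [0.25,2.5,0.5,0,0,0,0],
    [0.25,3,5,0,0,0,0],
    [0.25,3,10,0,0,0,0],
    [0.25,2,15.5,0,0,0,0],
    [0.6,-1,20.5,0,0,0,0],
    [1.2,-6,24,0,0,0,2],
    [2,-12,26,0,0,-0.005,4],
    [3,-18,26,0,0,-0.01,4],
    [3.6,-22.2,26,0,0,-0.01,4],
    [3.75,-23.2,26,0,0,-0.01,4],
  ],
)

```text
t: 20.98
tool_pos: [0.5701, -0.3291, 0.3805]
tool_rot: [[-0.002, 0.993, -0.122], [-0.003, -0.122, -0.993], [-1.0, -0.002, 0.003]]
wrist_force: [-0.5, 0.7, -0.0]
finger_gap: 0.468
```

Emit:
drive_tool(
  rows=[
    [0,0,0,0,0,0,4],
    [0,0,0,0,0,0,4],
  ],
)

```text
t: 21.22
tool_pos: [0.5704, -0.3274, 0.3805]
tool_rot: [[-0.002, 0.993, -0.12], [-0.002, -0.12, -0.993], [-1.0, -0.002, 0.002]]
wrist_force: [1.1, -0.5, -0.3]
finger_gap: 0.471
```

```bash
python3 - <<'E'
from h import *
st=robot.get_state();print(st['t'],st['tool_pos'],st['wrist_force'],st['finger_gap'],st['joint_positions'])
s=cam('wrist');save(s,'w4')
P=cloud(s);P[s['range_z']==0]=np.nan
o=np.array([.5193,-.2155]);t=np.radians(-96.5);u=np.array([np.cos(t),np.sin(t)]);v=np.array([-u[1],u[0]])
L=np.dstack([(P[...,:2]-o)@u,(P[...,:2]-o)@v,P[...,2]]);np.save('pics/L4.npy',L)
h=L[(L[...,2]>.19)&(L[...,2]<.235)&(L[...,0]>.08)&(L[...,0]<.135)&(abs(L[...,1]-.065)<.04)]
print(len(h),np.percentile(h,[1,50,99],axis=0))
for x in np.arange(.08,.13,.01):
    w=h[abs(h[:,0]-x-.005)<.005]
    if len(w)>20: print(x+.005,np.percentile(w[:,1],[2,50,98]),np.percentile(w[:,2],[5,50,98]))
b=L[(abs(L[...,0]-.065)<.009)&(L[...,2]>.1)&(L[...,2]<.235)&(abs(L[...,1]-.06)<.04)];print('bar',len(b),np.percentile(b,[1,50,99],axis=0))
r=L[(L[...,2]>.07)&(L[...,2]<.1)&(abs(L[...,1])<.02)&(L[...,0]<.14)];print('barrel/stop',len(r),np.percentile(r,[1,50,99],axis=0))
E
```

```text
21.225 [ 0.5704 -0.3274  0.3805] [ 1.0809 -0.4794 -0.3322] 0.4714346981900355 [ 0.268   0.6006  0.4122  1.2834 -0.2336  1.3057  0.5565]
1449 [[0.0804 0.0553 0.2158]
 [0.1027 0.0622 0.2216]
 [0.1266 0.0688 0.2237]]
0.085 [0.0552 0.0623 0.0688] [0.217  0.2216 0.2236]
0.095 [0.0557 0.0623 0.0688] [0.2175 0.2216 0.2235]
0.105 [0.0555 0.0622 0.0688] [0.2171 0.2216 0.2236]
0.11499999999999999 [0.0554 0.0621 0.0688] [0.2169 0.2215 0.2232]
0.12499999999999999 [0.0553 0.062  0.0689] [0.2165 0.2216 0.2233]
bar 841 [[0.0562 0.0442 0.1002]
 [0.0645 0.0606 0.2208]
 [0.0738 0.0735 0.2238]]
barrel/stop 8340 [[-0.0744 -0.0182  0.0711]
 [ 0.0127  0.0023  0.0831]
 [ 0.1163  0.019   0.0892]]
```

View pics/w4.png

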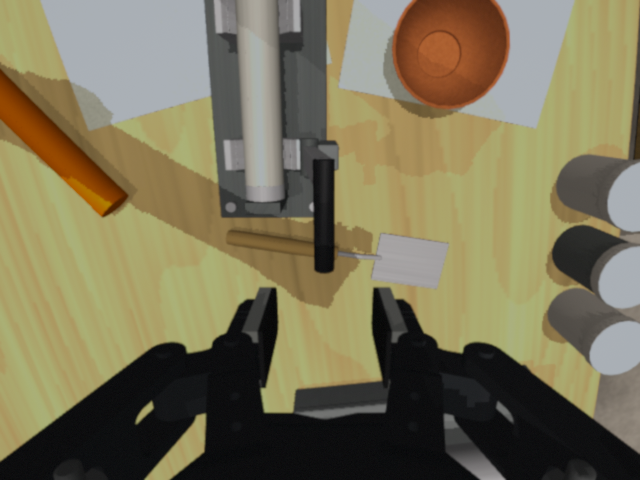

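The wrist view shows the handle at column 324, rows 158–270, midway between the finger lines, and the barrel against the stop at (265,205). In stand coordinates the handle is at (103, 62, 216) mm, so the bar leans about 96.5°, which fits the given geometry. I'll descend and grip the rod.

Emit:
drive_tool(
  rows=[
    [-0.05,0.1,-2,0,0,0,4],
    [-0.1,0.25,-5.5,0,0,0,4],
    [-0.1,0.25,-8.5,0,0,0,4],
    [-0.1,0.25,-10.5,0,0,0,4],
    [-0.1,0.25,-11,0,0,0,4],
    [-0.1,0.25,-11,0,0,0,3.2],
    [-0.1,0.25,-11,0,0,0,2.6],
    [-0.1,0.25,-11,0,0,0,2.2],
    [-0.1,0.25,-11,0,0,0,1.9],
  ],
  squeeze=20,
)

```text
t: 22.4
tool_pos: [0.5697, -0.3248, 0.2712]
tool_rot: [[-0.001, 0.993, -0.119], [-0.002, -0.119, -0.993], [-1.0, -0.001, 0.003]]
wrist_force: [-0.1, 0.9, -0.3]
finger_gap: 0.219
```

Emit:
drive_tool(
  rows=[
    [0,0,0,0,0,0,1.7],
    [0,0,0,0,0,0,1.5],
    [0,0,0,0,0,0,1.2],
    [0,0,0,0,0,0,0.9],
    [0,0,0,0,0,0,0.9],
  ],
  squeeze=20,
)

```text
t: 23.02
tool_pos: [0.5698, -0.3248, 0.2713]
tool_rot: [[-0.001, 0.993, -0.119], [-0.003, -0.119, -0.993], [-1.0, -0.001, 0.003]]
wrist_force: [-1.1, 0.6, 0.6]
finger_gap: 0.155
```

Gripped at 13 mm opening, with the TCP at stand (103, 62.6) mm. I'll compute the arc in shift units.

```bash
python3 - <<'E'
import numpy as np
v=np.array([.9936,-.1132])
def f(l,p0):
    y=lambda p:-12.5*np.cos(np.radians(p)); z=lambda p:12.5*np.sin(np.radians(p))
    print([[round(v[0]*(y(p)-y(p0)),2),round(v[1]*(y(p)-y(p0)),2),round(z(p)-z(p0),2)] for p in l])
f([96,94.5,92,89,86,83,80,77,74,71,69,68],96.6)
f([67,65,62,59,56,53,50,47,44,41,39,38],68)
f([37,35,32,29,26,23,20,17.5,15,13,11.5,11],38)
f([10,9,8,7,6,5,4,3,2.3,1.6,1,.6],11)
E
```

```text
[[np.float64(-0.13), np.float64(0.01), np.float64(0.01)], [np.float64(-0.45), np.float64(0.05), np.float64(0.04)], [np.float64(-0.99), np.float64(0.11), np.float64(0.08)], [np.float64(-1.64), np.float64(0.19), np.float64(0.08)], [np.float64(-2.29), np.float64(0.26), np.float64(0.05)], [np.float64(-2.94), np.float64(0.34), np.float64(-0.01)], [np.float64(-3.58), np.float64(0.41), np.float64(-0.11)], [np.float64(-4.22), np.float64(0.48), np.float64(-0.24)], [np.float64(-4.85), np.float64(0.55), np.float64(-0.4)], [np.float64(-5.47), np.float64(0.62), np.float64(-0.6)], [np.float64(-5.88), np.float64(0.67), np.float64(-0.75)], [np.float64(-6.08), np.float64(0.69), np.float64(-0.83)]]
[[np.float64(-0.2), np.float64(0.02), np.float64(-0.08)], [np.float64(-0.6), np.float64(0.07), np.float64(-0.26)], [np.float64(-1.18), np.float64(0.13), np.float64(-0.55)], [np.float64(-1.74), np.float64(0.2), np.float64(-0.88)], [np.float64(-2.29), np.float64(0.26), np.float64(-1.23)], [np.float64(-2.82), np.float64(0.32), np.float64(-1.61)], [np.float64(-3.33), np.float64(0.38), np.float64(-2.01)], [np.fl
[... 971 characters left out ...]
.31)]]
[[np.float64(-0.04), np.float64(0.0), np.float64(-0.21)], [np.float64(-0.08), np.float64(0.01), np.float64(-0.43)], [np.float64(-0.11), np.float64(0.01), np.float64(-0.65)], [np.float64(-0.14), np.float64(0.02), np.float64(-0.86)], [np.float64(-0.16), np.float64(0.02), np.float64(-1.08)], [np.float64(-0.18), np.float64(0.02), np.float64(-1.3)], [np.float64(-0.2), np.float64(0.02), np.float64(-1.51)], [np.float64(-0.21), np.float64(0.02), np.float64(-1.73)], [np.float64(-0.22), np.float64(0.02), np.float64(-1.88)], [np.float64(-0.22), np.float64(0.03), np.float64(-2.04)], [np.float64(-0.23), np.float64(0.03), np.float64(-2.17)], [np.float64(-0.23), np.float64(0.03), np.float64(-2.25)]]
```

Emit:
drive_tool(
  rows=[
    [-0.13,0.01,0,0,0,0,0.9],
    [-0.45,0.05,0.04,0,0,0,0.9],
    [-1.0,0.11,0.08,0,0,0,0.9],
    [-1.64,0.19,0.08,0,0,0,0.9],
    [-2.29,0.26,0.05,0,0,0,0.9],
    [-2.94,0.34,0,0,0,0,0.9],
    [-3.58,0.41,-0.11,0,0,0,0.9],
    [-4.22,0.48,-0.24,0,0,0,0.9],
    [-4.85,0.55,-0.4,0,0,0,0.9],
    [-5.47,0.62,-0.6,0,0,0,0.9],
    [-5.88,0.67,-0.75,0,0,0,0.9],
    [-6.08,0.69,-0.83,0,0,0,0.9],
  ],
)

```text
t: 24.52
tool_pos: [0.5085, -0.3178, 0.2628]
tool_rot: [[-0.002, 0.993, -0.119], [-0.002, -0.119, -0.993], [-1.0, -0.001, 0.002]]
wrist_force: [2.1, -1.0, 0.7]
finger_gap: 0.155
```

Emit:
drive_tool(
  rows=[
    [-0.2,0.02,-0.08,0,0,0,0.9],
    [-0.6,0.07,-0.26,0,0,0,0.9],
    [-1.18,0.13,-0.55,0,0,0,0.9],
    [-1.74,0.2,-0.88,0,0,0,0.9],
    [-2.29,0.26,-1.23,0,0,0,0.9],
    [-2.82,0.32,-1.61,0,0,0,0.9],
    [-3.33,0.38,-2.01,0,0,0,0.9],
    [-3.82,0.43,-2.45,0,0,0,0.9],
    [-4.28,0.49,-2.91,0,0,0,0.9],
    [-4.72,0.54,-3.39,0,0,0,0.9],
    [-5.0,0.57,-3.72,0,0,0,0.9],
    [-5.13,0.58,-3.89,0,0,0,0.9],
  ],
)

```text
t: 26.02
tool_pos: [0.457, -0.3119, 0.2236]
tool_rot: [[-0.002, 0.993, -0.119], [-0.002, -0.12, -0.993], [-1.0, -0.002, 0.002]]
wrist_force: [1.6, 0.3, -0.3]
finger_gap: 0.159
```

Emit:
drive_tool(
  rows=[
    [-0.13,0.02,-0.17,0,0,0,0.9],
    [-0.39,0.04,-0.53,0,0,0,0.9],
    [-0.75,0.08,-1.07,0,0,0,0.9],
    [-1.08,0.12,-1.64,0,0,0,0.9],
    [-1.38,0.16,-2.22,0,0,0,0.9],
    [-1.65,0.19,-2.81,0,0,0,0.9],
    [-1.88,0.21,-3.42,0,0,0,0.9],
    [-2.06,0.23,-3.94,0,0,0,0.9],
    [-2.21,0.25,-4.46,0,0,0,0.9],
    [-2.31,0.26,-4.88,0,0,0,0.9],
    [-2.38,0.27,-5.2,0,0,0,0.9],
    [-2.4,0.27,-5.31,0,0,0,0.9],
  ],
)

```text
t: 27.52
tool_pos: [0.4331, -0.3092, 0.1704]
tool_rot: [[-0.002, 0.993, -0.119], [-0.002, -0.119, -0.993], [-1.0, -0.002, 0.002]]
wrist_force: [2.4, 0.1, 0.1]
finger_gap: 0.154
```

Emit:
drive_tool(
  rows=[
    [-0.04,0,-0.21,0,0,0,0.9],
    [-0.08,0.01,-0.43,0,0,0,0.9],
    [-0.11,0.01,-0.65,0,0,0,0.9],
    [-0.14,0.02,-0.86,0,0,0,0.9],
    [-0.16,0.02,-1.08,0,0,0,0.9],
    [-0.18,0.02,-1.28,0,0,0,0.9],
    [-0.2,0.02,-1.48,0,0,0,0.9],
    [-0.21,0.02,-1.65,0,0,0,0.9],
    [-0.22,0.02,-1.78,0,0,0,0.9],
    [-0.22,0.03,-1.88,0,0,0,0.9],
  ],
)

```text
t: 28.78
tool_pos: [0.4314, -0.309, 0.1516]
tool_rot: [[-0.001, 0.993, -0.119], [-0.002, -0.119, -0.993], [-1.0, -0.001, 0.002]]
wrist_force: [4.8, 0.4, -0.3]
finger_gap: 0.151
```

Emit:
drive_tool(
  rows=[
    [0,0,-0.1,0,0,0,0.9],
    [0,0,-0.2,0,0,0,0.9],
  ],
)

```text
t: 29.02
tool_pos: [0.4314, -0.3091, 0.1504]
tool_rot: [[-0.0, 0.993, -0.119], [-0.002, -0.119, -0.993], [-1.0, -0.0, 0.002]]
wrist_force: [1.1, 2.3, 9.3]
finger_gap: 0.152
```

Contact: 9 N upward. I'll relax, confirm it's resting, then release the rod.

Emit:
drive_tool(
  rows=[
    [0,0,0,0,0,0,0.9],
    [0,0,0,0,0,0,0.9],
  ],
)

```text
t: 29.28
tool_pos: [0.4314, -0.3091, 0.1507]
tool_rot: [[-0.0, 0.993, -0.119], [-0.002, -0.119, -0.993], [-1.0, -0.0, 0.002]]
wrist_force: [3.0, 1.7, 4.2]
finger_gap: 0.153
```

```bash
python3 - <<'E'
from h import *
s=cam('scene');save(s,'s3');cv2.imwrite('pics/s3c.png',cv2.resize(s['color'][220:400,160:360],None,fx=3.3,fy=3.3))
st=robot.get_state();print(st['t'],st['tool_pos'],st['wrist_force'],st['ft_torque'])
o=np.array([.5193,-.2155]);t=np.radians(-96.5);u=np.array([np.cos(t),np.sin(t)]);v=np.array([-u[1],u[0]])
P=cloud(s)[s['range_z']>0];L=np.c_[(P[:,:2]-o)@u,(P[:,:2]-o)@v,P[:,2]]
b=L[(abs(L[:,0]-.065)<.009)&(L[:,1]>-.08)&(L[:,1]<.06)&(L[:,2]>.087)&(L[:,2]<.14)]
print(len(b),np.polyfit(b[:,1],b[:,2],1),np.percentile(b,[2,50,98],axis=0))
E
```

```text
29.325 [ 0.4314 -0.3091  0.1506] [2.8576 1.341  5.1538] [ 0.3003 -0.751   0.0371]
418 [0.0109 0.0976] [[ 0.0564 -0.0757  0.0907]
 [ 0.0652 -0.0096  0.0976]
 [ 0.0738  0.0566  0.1034]]
```

View pics/s3c.png

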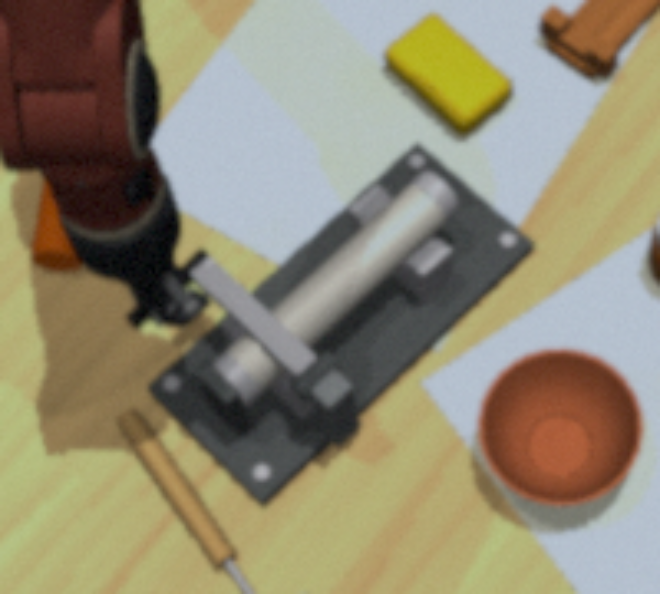

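The scene crop shows the bar lying across the barrel near the stop, and the fit gives it level (slope 0.01, top at 97 mm). I'll release, rise, close the fingers, and press from above.

Emit:
drive_tool(
  rows=[
    [0,0,0.05,0,0,0,1.4],
    [0,0,0.05,0,0,0,2],
    [0,0,0.05,0,0,0,3],
    [0,0,0.05,0,0,0,4],
    [0,0,1,0,0,0,4],
    [0,0,3,0,0,0,4],
    [0,0,4.5,0,0,0,3],
    [0,0,4.5,0,0,0,1],
    [0,0,4.5,0,0,0,0],
    [0,0,4.5,0,0,0,0],
    [0,0,4.5,0,0,0,0],
    [0,0,4.5,0,0,0,0],
  ],
)

```text
t: 30.82
tool_pos: [0.4313, -0.309, 0.1953]
tool_rot: [[-0.001, 0.993, -0.119], [-0.002, -0.119, -0.993], [-1.0, -0.001, 0.002]]
wrist_force: [0.6, 0.7, 0.6]
finger_gap: 0.001
```

Emit:
drive_tool(
  rows=[
    [0,0,-0.5,0,0,0,0],
    [0,0,-1,0,0,0,0],
    [0,0,-1.4,0,0,0,0],
    [0,0,-1.7,0,0,0,0],
    [0,0,-1.9,0,0,0,0],
    [0,0,-2.0,0,0,0,0],
    [0,0,-2.1,0,0,0,0],
  ],
)

```text
t: 31.7
tool_pos: [0.4313, -0.3091, 0.1743]
tool_rot: [[-0.001, 0.993, -0.119], [-0.002, -0.119, -0.993], [-1.0, -0.001, 0.002]]
wrist_force: [-0.1, 0.5, 0.3]
finger_gap: -0.0
```

Emit:
drive_tool(
  rows=[
    [0,0,-0.05,0,0,0,0],
    [0,0,-0.1,0,0,0,0],
    [0,0,-0.15,0,0,0,0],
    [0,0,-0.2,0,0,0,0],
  ],
)

```text
t: 32.2
tool_pos: [0.4313, -0.3091, 0.1724]
tool_rot: [[-0.001, 0.993, -0.119], [-0.002, -0.119, -0.993], [-1.0, -0.0, 0.002]]
wrist_force: [0.4, -0.1, 0.2]
finger_gap: -0.004
```

Emit:
drive_tool(
  rows=[
    [0,0,-0.05,0,0,0,0],
    [0,0,-0.1,0,0,0,0],
  ],
)

```text
t: 32.45
tool_pos: [0.4313, -0.309, 0.1713]
tool_rot: [[-0.001, 0.993, -0.119], [-0.002, -0.119, -0.993], [-1.0, -0.0, 0.002]]
wrist_force: [-0.5, -0.4, 0.4]
finger_gap: 0.004
```

Emit:
drive_tool(
  rows=[
    [0,0,-0.05,0,0,0,0],
    [0,0,-0.1,0,0,0,0],
  ],
)

```text
t: 32.7
tool_pos: [0.4313, -0.3091, 0.1703]
tool_rot: [[-0.001, 0.993, -0.119], [-0.002, -0.119, -0.993], [-1.0, -0.0, 0.002]]
wrist_force: [-0.6, 0.1, 0.5]
finger_gap: 0.002
```

Emit:
drive_tool(
  rows=[
    [0,0,-0.03,0,0,0,0],
    [0,0,-0.06,0,0,0,0],
  ],
)

```text
t: 32.95
tool_pos: [0.4313, -0.3091, 0.17]
tool_rot: [[-0.0, 0.993, -0.119], [-0.002, -0.119, -0.993], [-1.0, -0.0, 0.002]]
wrist_force: [-1.2, 1.6, 4.0]
finger_gap: -0.0
```

Emit:
drive_tool(
  rows=[
    [0,0,-0.03,0,0,0,0],
    [0,0,-0.05,0,0,0,0],
  ],
)

```text
t: 33.2
tool_pos: [0.4313, -0.3091, 0.1699]
tool_rot: [[-0.0, 0.993, -0.119], [-0.002, -0.119, -0.993], [-1.0, -0.0, 0.002]]
wrist_force: [-0.1, 0.5, 5.5]
finger_gap: -0.003
```

Contact at 5.5 N. Now the steady hold.

Emit:
drive_tool(
  rows=[
    [0,0,-0.05,0,0,0,0],
    [0,0,-0.05,0,0,0,0],
    [0,0,-0.05,0,0,0,0],
    [0,0,-0.05,0,0,0,0],
  ],
)

```text
t: 33.7
tool_pos: [0.4313, -0.3091, 0.1698]
tool_rot: [[0.0, 0.993, -0.119], [-0.002, -0.119, -0.993], [-1.0, 0.0, 0.002]]
wrist_force: [-1.2, 1.4, 5.9]
finger_gap: -0.001
```

Emit:
drive_tool(
  rows=[
    [0,0,-0.05,0,0,0,0],
    [0,0,-0.05,0,0,0,0],
    [0,0,-0.05,0,0,0,0],
    [0,0,-0.05,0,0,0,0],
    [0,0,-0.05,0,0,0,0],
    [0,0,-0.05,0,0,0,0],
    [0,0,-0.05,0,0,0,0],
  ],
)

```text
t: 34.58
tool_pos: [0.4313, -0.3091, 0.1698]
tool_rot: [[0.0, 0.993, -0.12], [-0.002, -0.12, -0.993], [-1.0, 0.001, 0.001]]
wrist_force: [-1.2, 1.3, 7.3]
finger_gap: -0.002
```

6–7 N held for over half a second. I'll retreat straight up and check.

Emit:
drive_tool(
  rows=[
    [0,0,0.2,0,0,0,0],
    [0,0,1,0,0,0,0],
    [0,0,4,0,0,0,0],
    [0,0,8,0,0,0,0],
    [0,0,12,0,0,0,0],
    [-1,3,15,0,0,0,0],
    [-2,7,17,0,0,0,0],
    [-2,9,17,0,0,0,0],
    [-2,9,17,0,0,0,0],
  ],
)

```text
t: 35.7
tool_pos: [0.4115, -0.2177, 0.3402]
tool_rot: [[0.001, 0.993, -0.116], [-0.001, -0.116, -0.993], [-1.0, 0.001, 0.001]]
wrist_force: [0.7, -0.1, 0.1]
finger_gap: -0.0
```

```bash
python3 - <<'E'
from h import *
st=robot.get_state();print(st['t'],st['tool_pos'],st['wrist_force'])
o=np.array([.5193,-.2155]);t=np.radians(-96.5);u=np.array([np.cos(t),np.sin(t)]);v=np.array([-u[1],u[0]])
for n in('scene','top'):
    s=cam(n);save(s,n+'_end')
    P=cloud(s)[s['range_z']>0];L=np.c_[(P[:,:2]-o)@u,(P[:,:2]-o)@v,P[:,2]]
    b=L[(abs(L[:,0]-.065)<.009)&(L[:,1]>-.08)&(L[:,1]<.06)&(L[:,2]>.088)&(L[:,2]<.14)];print(n,'bar',len(b),np.polyfit(b[:,1],b[:,2],1) if len(b)>9 else '')
    q=L[(abs(L[:,1])<.015)&(L[:,0]<.05)&(L[:,0]>-.16)&(L[:,2]>.07)&(L[:,2]<.1)];print('barrel',len(q),np.percentile(q,[.5,50,99.5],axis=0))
a=cv2.imread('pics/top.png');b=cv2.imread('pics/top_end.png');cv2.imwrite('pics/end.png',cv2.resize(b[60:360,80:540],None,fx=1.7,fy=1.7))
E
```

```text
35.7 [ 0.4115 -0.2177  0.3402] [ 0.6989 -0.093   0.0756]
scene bar 419 [0.0105 0.0975]
barrel 730 [[-0.1112 -0.0148  0.0745]
 [-0.0287  0.0026  0.0836]
 [ 0.0488  0.0148  0.0915]]
top bar 250 [0.0458 0.0956]
barrel 971 [[-0.1092 -0.0149  0.0736]
 [-0.0303 -0.0013  0.0818]
 [ 0.0498  0.0148  0.0881]]
```

View pics/end.png

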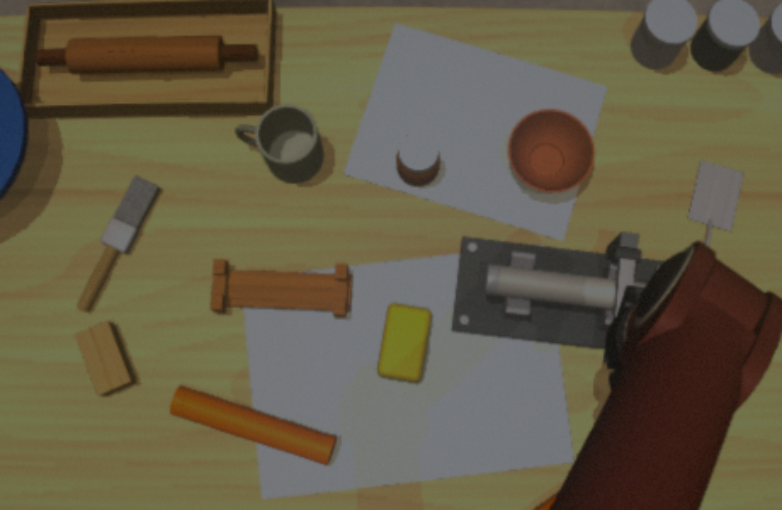

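The end view shows the barrel in the V's with the bar across it at about (625,270), and the bystanders that are in view where they began. The barrel's rear end measures -109 to -111 mm against -110 mm when home, and the bar is level. I'll hand in.

```bash
python3 -c "
from bench import robot
print(robot.close_job())"
```

```text
the job is handed in; nothing more can be done
None
```

The job is done and handed in at about 36 s of the 72 s allowed. The barrel is home against the stop and the hold-down bar is lying on it; handing in gave no verdict.

- **Laying the barrel:** I lowered it gently into the V-blocks about 25 mm short of the stop and let it go to settle. It lay level, with its top at 85–86 mm.
- **Pushing it home:** I pushed at about 8 mm/s, which took about 5.5 N while sliding. At the stop I held the push several times. The first readings were 12–14 N, and the last steady hold ended at 15.4 N.
- **Bringing the bar over:** I gripped the handle for the whole swing. At first touch it read a brief 9.3 N upward, a little over the 6 N meant for pressing. I then released it and pressed from above with closed fingertips. Readings were 5.5, 5.9 and 7.3 N over more than half a second.
- **Last checks:** The barrel's rear end was at -109 to -111 mm, against -110 mm when home. The scene camera's depth shows the bar level, with its top at about 97 mm. The top camera gave a slope of about 2.6°, but the arm partly blocked that view, so I trust the scene view.
- **Other things on the table:** I touched none of them. The ones visible in the last picture are where they started. The arm hid the spatula's handle and most of one orange look-alike, so those two were not fully checked.

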